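Empty the red-capped spacer canister into its tray and screw the cap back down

ROBOT

A 7-joint arm with a two-finger parallel gripper is mounted at the origin on the work surface. World frame = base frame: x ahead of the robot, y to its left, z up, the work surface at z = 0. Lengths are in m, angles in rad, forces in N, time in s.
With the tool pointing down it reaches from about 0.4 to 0.85 m from the base axis. Payload 4.4 kg.
Tool frame: the origin (TCP) lies on the centre line of the jaws, within the pads' length; the fingertips stand 22 mm ahead of it and the grasp point (between the pads) lies 3 mm ahead of it; z points along the fingers, y is the direction in which the jaws open and shut (so a half turn about z gives the same grasp; the last joint's range is limited). The gripper opens to 94 mm and grips with 3 to 60 N. Pads are 16 mm wide; open, the fingers measure 119 mm over their backs; the gripper's body (75 mm by 177 mm) begins 78 mm behind the grasp point.
Start: joints at [1.276, 0.628, 0.038, 1.517, -0.027, 0.996, -0.02], TCP at [0.147, -0.633, 0.227] pointing down, gripper open.
Joint ranges: [-3.06, 3.06], [-0.37, 2.12], [-1.25, 1.32], [0.18, 2.47], [-1.1, 4.24], [0.23, 1.98], [-2.94, 2.94]. Speed limits (rad/s): [2.57, 2.57, 3.14, 3.14, 3.14, 3.14, 3.14].

INTERFACE

Orientations are given as a rotation vector (axis times angle).
In Python, from bench import manip gives the robot as it stands. The module is installed in compiled form; this text tells all that it offers.
- The arm moves only by the tool jog_arm, never from a script. Its argument "motion" is a list of rows, each an object with "offset": the shift along the tool's x, y, z in units of 30 mm (1.0 is 30 mm), a list of three; "rot": the turn, a rotation vector about the tool's x, y, z in degrees, a list of three. In form: [{"offset": [tx, ty, tz], "rot": [ax, ay, az]}, ...]. A call has 1 to 10 rows; each row is the pose to reach, as a shift and turn from the pose commanded when the call began, along the tool's axes at that moment; what a row does not reach only later rows make up. A row lasts 1/10 s, in which the tool goes at most 50 mm and 8.59 degrees, less where a joint would pass 70% of its speed; a pose out of reach is approached as far as the arm can. A call with a gripper value outside its range is refused whole. "hand" is the gripper command: -1 is fully open, 1 is shut, values between are in proportion, set as the call begins (left out, the last holds). The fingers move at their own pace and stop on an object; "squeeze" is the grip in N (left out, the last holds). Time passes only in rows, so rows that repeat a pose let the fingers close. It gives the time, the measured TCP pose, the force and the opening at its end, in the units of the state.
- manip.get_obs(): the state, without advancing time (a new reading comes with each control period).
- manip.camera(name): name is "side" or "top"; returns a dict with "img" (400x640x3 uint8, red, green, blue), "camera_matrix" (3x3 intrinsics, pixels), "k1" (the pictures are not rectified: a ray, as slopes to the right and down, at radius r is drawn at 1 + k1 r^2 times it, then the intrinsics apply), "extrinsics" (4x4, takes a point from world to camera coordinates). Camera axes: x right, y down, z forward; pixel columns grow to the right and rows downward; lengths in m; the calibration is good to about 2 mm. A picture is of the moment at which its call begins. There is no depth.
- manip.close_job(): hands the job in, once; it reports no verdict.
The state is a dict: "clock": time; "joint_pos": joint angles; "joint_vel": joint speeds; "effort": joint torques, N m; "position": TCP position; "tool_rot": TCP orientation; "force": force on the tool from outside, world axes, zero at the start; "moment": the same for the moment, N m; "grip_width": finger opening in m.
Only numpy, scipy, OpenCV 4.12 (cv2) and the standard library are available. Lean on these libraries where they do the work, as an engineer would, in place of code of your own. Each camera call takes 0.05 s, during which the arm holds its last target. There are 200 camera calls.

TASK

Two bench canisters with twist caps hang in tipping stands. Unscrew the cap of the red-capped one with the canister upright, anticlockwise until it stops, then tip that canister right over by its side lever so that both brass spacers drop into the steel tray under it. Swing the canister back upright, screw the red cap fully back down, and let go.

Things in the scene. Friction and masses are not known exactly. Their poses are not given: they have to be found in the camera images.
- red_cap_grip (a point): Grip point of the red cap: on its turning axis, 22 mm above its disc (66 mm diameter, 8 mm thick). On the disc stands a red bar 42 mm long, 14 mm thick, 33 mm high; its top is 11 mm above this point. x runs along the bar, y across it, z up along the canister. 200 mm above the table with canister upright and cap shut. The like stand with a blue cap is not part of the job.
- red_cap (a joint): Turn of the red cap on its captive coarse screw, rad: 0 = screwed fully down, 1.4 = unscrewed to its stop, anticlockwise seen from above. It rises evenly with the turn, 20 mm over 1.4 rad, opening a gap all round under it (it does not come off): a gripper holding the bar must rise and sink with it. Light to turn (0.05 N m); stays where it is left.
- red_lever (a point): Middle of the round black grip pin (14 mm diameter, 56 mm long, outer 50 mm free to pinch from above) of the tipping lever. The pin is level, parallel to the tipping axis, 75 mm from it, and 95 mm to the stand's left of the canister's centre. Canister upright: 68 mm behind (away from the pouring side) and 32 mm above the axis. The pin can turn between the fingers.
- red_canister (a joint): Tipping angle of the red-capped canister (clear, 62 mm diameter, 80 mm tall), rad: 0 = upright at its stop, 2.3 = tipped right over at its other stop. The tipping axis is level, 125 mm above the table. Tipping carries the lever pin over the top to the pouring side, at 2.3 to 68 mm ahead of and 30 mm above the axis. Friction (0.12 N m) holds it where it is left.
- red_tray (a point): Centre of the inner floor of the steel tray fixed under the red-capped canister, 6 mm above the table; inside 180 mm long, 72 mm wide, walls to 42 mm above the table. x points in the pouring direction, y to the stand's left, where the lever is, z up. The tipping axis runs along this y, above the point 35 mm behind (-x) this one.
- spacer1_center (a point): Centre of a brass spacer, a cylinder 12 mm in diameter and 12 mm long; at the start inside the red-capped canister.
- spacer2_center (a point): Centre of the other brass spacer, the same; at the start inside the red-capped canister.

How it is judged:
On the way, in this order (a step that is already met when the one before it is completed fails the run):
1. the red cap is unscrewed (turned past 1.1 rad) while its canister is upright (within 0.2 rad) (value of joint red_cap above 1.1 rad and value of joint red_canister below 0.2 rad), for 0.1 s.
2. the red-capped canister is tipped over and both brass spacers lie in its tray (value of joint red_canister above 1.7 rad and x of spacer1_center in the frame of red_tray between -0.09 and 0.09 m and y of spacer1_center in the frame of red_tray between -0.036 and 0.036 m and z of each of spacer1_center, spacer2_center in the frame of red_tray below 0.03 m and x of spacer2_center in the frame of red_tray between -0.09 and 0.09 m and y of spacer2_center in the frame of red_tray between -0.036 and 0.036 m), for 0.1 s.
At the end, for the whole second after the job is handed in: Both brass spacers lie in the tray of the red-capped stand, the red-capped canister hangs upright (within 0.17 rad of its stop) and still, and the red cap is screwed back down (within 0.17 rad of shut) (x of spacer1_center in the frame of red_tray between -0.09 and 0.09 m and y of spacer1_center in the frame of red_tray between -0.036 and 0.036 m and z of each of spacer1_center, spacer2_center in the frame of red_tray below 0.03 m and x of spacer2_center in the frame of red_tray between -0.09 and 0.09 m and y of spacer2_center in the frame of red_tray between -0.036 and 0.036 m and value of joint each of red_cap, red_canister below 0.17 rad and velocity of joint red_canister below 0.1 rad/s); the robot touches nothing.
It also fails if it takes over 72 s, if anything falls off the work surface, if the arm or the gripper's body presses on something with over 40 N, if the wrist force passes 120 N, or if a joint passes its speed limit or range.

## Working session

There is one attempt and no reset: what is moved stays moved. The work goes in short steps, Python scripts to look and compute and a tool call to move; the robot and the scene stay as the last step left them, time stands still between calls to the robot, and variables do not carry over. Pictures are saved under pics/ and viewed, about 8 in all and at most 12, crops included, and the job is handed in when it is done.

Besides the shell and the picture viewer there is one more tool, called after ">>>" as name(argument=value, ...), one argument or row to a line, values as JSON. jog_arm: Moves the arm, as the interface text tells. Its arguments: {"type":"object","properties":{"motion":{"type":"array"},"hand":{"type":"number"},"squeeze":{"type":"number"}},"required":["motion"]}

```bash
mkdir -p pics; ls; python3 - <<'E'
from bench import manip
import cv2,numpy as np,pickle
print(manip.get_obs())
d={}
for n in("side","top"):
    c=manip.camera(n);d[n]=c
    cv2.imwrite(f"pics/{n}0.png",c["img"][:,:,::-1])
    print(n,c["camera_matrix"].tolist(),c["k1"],c["extrinsics"].round(4).tolist())
pickle.dump(d,open("c0.pkl","wb"))
E
```

```text
pics
{'clock': 0.0, 'joint_pos': array([ 1.27622936,  0.62929008,  0.03842136,  1.51834827, -0.02700178,
        0.99630868, -0.01998861]), 'joint_vel': array([-0.00131861,  0.0016947 , -0.00039479, -0.00057777, -0.00056855,
       -0.0012456 , -0.00019194]), 'effort': array([-1.30348376e-04, -5.49730146e+01,  1.14305131e+00, -1.86632180e+01,
       -5.22577122e-02,  2.36146047e-02,  1.90972373e-04]), 'position': array([ 0.14730567, -0.63245252,  0.22659635]), 'tool_rot': array([-3.11924607e+00, -3.58397961e-01,  3.40731061e-04]), 'force': array([-1.00180367,  0.18154189,  0.54127461]), 'moment': array([-0.02342533, -0.04278517,  0.00121647]), 'grip_width': 0.09400784897089964}
side [[444.63126763049127, 0.0, 319.00157089181806], [0.0, 444.63126763049127, 195.8663227082576], [0.0, 0.0, 1.0]] -0.10081116985265508 [[-0.7695, -0.6387, 0.0076, 0.4275], [-0.4699, 0.5579, -0.6841, 0.3081], [0.4326, -0.5299, -0.7294, 0.7767], [0.0, 0.0, 0.0, 1.0]]
top [[440.0050526914652, 0.0, 316.51351911254244], [0.0, 440.0050526914652, 199.8224690658771], [0.0, 0.0, 1.0]] -0.08578423303112014 [[0.0066, -0.9998, 0.0184, 0.0057], [-0.9915, -0.009, -0.1297, 0.5377], [0.1298, -0.0174, -0.9914, 0.789], [0.0, 0.0, 0.0, 1.0]]
```

View pics/side0.png

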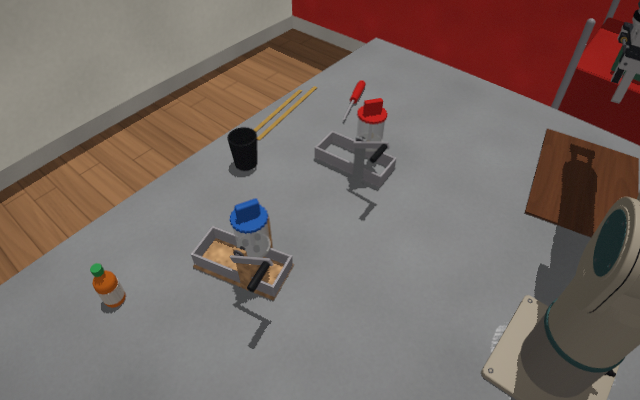

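View pics/top0.png

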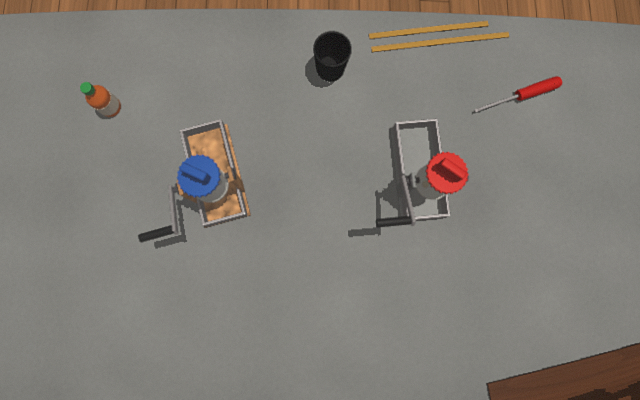

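The side view shows the red stand at about (370,145), with its cap bar at (373,107) and lever pin at (378,155). In the top view the cap is at (448,173), the pin at (395,222) and the tray at (423,170). The red stand pours toward world +x. Next I'll enlarge both views to measure it.

```bash
cat > h.py <<'E'
import cv2,numpy as np
def ray(c,uv):
    K=c["camera_matrix"];k=c["k1"]
    p=cv2.undistortPoints(np.array([[uv]],float),K,np.array([k,0,0,0,0.]))[0,0]
    E=c["extrinsics"];R=E[:3,:3];t=E[:3,3]
    d=R.T@np.array([p[0],p[1],1]);return -R.T@t,d/np.linalg.norm(d)
def plane(c,uv,z):
    o,d=ray(c,uv);return o+d*(z-o[2])/d[2]
def tri(c1,p1,c2,p2):
    o1,d1=ray(c1,p1);o2,d2=ray(c2,p2)
    s=np.linalg.lstsq(np.c_[d1,-d2],o2-o1,rcond=None)[0]
    a=o1+s[0]*d1;b=o2+s[1]*d2
    return (a+b)/2,np.linalg.norm(a-b)
def proj(c,P):
    E=c["extrinsics"]
    return cv2.projectPoints(np.array([P],float),cv2.Rodrigues(E[:3,:3])[0],E[:3,3],c["camera_matrix"],np.array([c["k1"],0,0,0,0.]))[0][0,0]
E
python3 - <<'E'
import pickle,cv2,numpy as np
d=pickle.load(open("c0.pkl","rb"))
a=d["side"]["img"][90:200,305:405];b=d["top"]["img"][115:237,345:475]
f=lambda i,s:cv2.resize(i[:,:,::-1],None,fx=s,fy=s,interpolation=cv2.INTER_NEAREST)
A=f(a,4);B=f(b,3)
o=np.zeros((max(A.shape[0],B.shape[0]),A.shape[1]+B.shape[1],3),np.uint8)
o[:A.shape[0],:A.shape[1]]=A;o[:B.shape[0],A.shape[1]:]=B
cv2.imwrite("pics/crop0.png",o);print(o.shape)
E
```

```text
(440, 790, 3)
```

View pics/crop0.png

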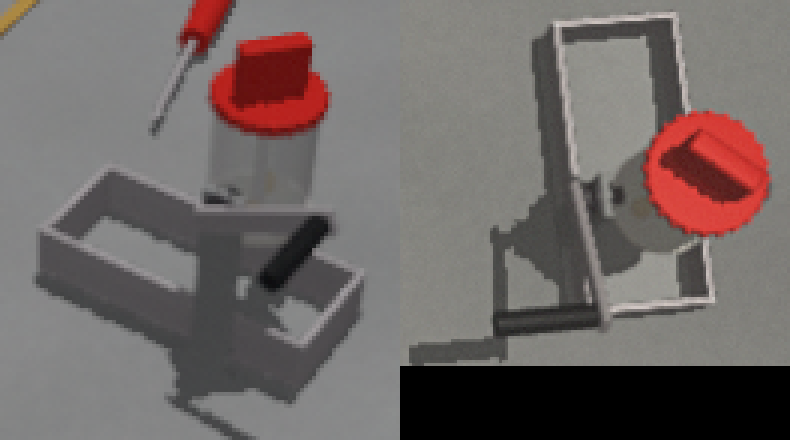

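```bash
python3 - <<'E'
import pickle,cv2,numpy as np
from h import *
d=pickle.load(open("c0.pkl","rb"));S,T=d["side"],d["top"]
s=lambda x,y:((x+.5)/4+305-.5,(y+.5)/4+90-.5)
t=lambda x,y:((x-400+.5)/3+345-.5,(y+.5)/3+115-.5)
for n,a,b in[("tray++",(40,232),(556,23)),("tray+-",(112,168),(677,15)),("tray--",(362,271),(714,300)),
 ("pin out",(268,278),(497,323)),("pin in",(324,226),(596,318))]:
    p,e=tri(S,s(*a),T,t(*b));print(n,p.round(4),round(e,4))
for n,a in[("-+",(300,347))]:print(plane(S,s(*a),.042))
for n,a in[("++",(556,23)),("+-",(677,15)),("--",(714,300))]:print(n,plane(T,t(*a),.042))
# cap masks
for n,c,(x0,y0,x1,y1) in[("top",T,(420,145,475,200)),("side",S,(350,92,395,130))]:
    i=cv2.cvtColor(c["img"],cv2.COLOR_RGB2HSV)
    m=((i[...,1]>150)&((i[...,0]<8)|(i[...,0]>172))).astype(np.uint8)
    k=np.zeros_like(m);k[y0:y1,x0:x1]=1;m&=k
    cn=max(cv2.findContours(m,cv2.RETR_EXTERNAL,cv2.CHAIN_APPROX_NONE)[0],key=cv2.contourArea)
    print(n,cv2.fitEllipse(cn),cv2.boundingRect(cn))
    v=i[...,2].astype(int)*m
    print(sorted(set((v[m>0]//10*10).tolist())))
    np.set_printoptions(linewidth=250)
    if n=="side":
        print(v[y0+3:y0+35:1,x0+4:x0+42])
    else: print(v[y0+8:y0+52,x0+8:x0+50])
E
```

```text
tray++ [ 0.6892 -0.1434  0.0384] 0.0002
tray+- [ 0.6954 -0.2231  0.0383] 0.0015
tray-- [ 0.5105 -0.2386  0.044 ] 0.0006
pin out [ 0.4861 -0.0842  0.1588] 0.0005
pin in [ 0.4883 -0.1378  0.1581] 0.0026
[ 0.50264545 -0.16005714  0.042     ]
++ [ 0.68800406 -0.14270704  0.042     ]
+- [ 0.69490381 -0.22155995  0.042     ]
-- [ 0.51094681 -0.23905154  0.042     ]
top ((446.594482421875, 172.39669799804688), (39.368045806884766, 41.08137512207031), 130.8254852294922) (426, 152, 42, 42)
[80, 90, 100, 110, 120, 130, 140, 150, 160, 170, 180, 190, 200, 210, 220]
[[0 0 0 ... 0 0 0]
 [0 0 0 ... 0 0 0]
 [0 0 0 ... 0 0 0]
 ...
 [0 0 0 ... 0 0 0]
 [0 0 0 ... 0 0 0]
 [0 0 0 ... 0 0 0]]
side ((372.5176696777344, 111.32809448242188), (24.686765670776367, 27.675737380981445), 76.53329467773438) (358, 98, 29, 26)
[90, 100, 110, 120, 130, 140, 150, 160, 170, 180]
[[182 181 174 ...   0   0   0]
 [181 178 170 ...   0   0   0]
 [157 169 163 ...   0   0   0]
 ...
 [  0   0   0 ...   0   0   0]
 [  0   0   0 ...   0   0   0]
 [  0   0   0 ...   0   0   0]]
```

```bash
python3 - <<'E'
import pickle,cv2,numpy as np,sys
from h import *
np.set_printoptions(linewidth=250,threshold=sys.maxsize)
d=pickle.load(open("c0.pkl","rb"));S,T=d["side"],d["top"]
print(plane(T,(446.6,172.4),.178),plane(T,(446.6,172.4),.174))
print(T["img"][153:195,427:469,0])
print(S["img"][96:126,357:389,0])
E
```

```text
[ 0.56445692 -0.19268632  0.178     ] [ 0.56525089 -0.19397426  0.174     ]
[[149 149 149 104  74  74  76  69  65  79 144 150 142 180 167 197 211 210 214 212 210 213 206 191 183 178 211 182 136 132 128 134 134 136 134 133 129 133 132 131 132 129]
 [147 152 151 103  73  72  76  70  67 112 198 212 210 213 213 216 216 215 217 216 214 215 215 215 215 213 213 199 160 142 135 141 135 132 134 132 132 132 134 132 133 131]
 [149 148 150  99  74  77 106  95 114 159 192 216 219 217 215 216 215 215 214 215 213 214 215 214 213 214 215 213 207 181 167 174 153 130 130 131 131 128 130 129 129 130]
 [150 153 149 102  70  93 166 164 181 211 218 217 215 215 214 215 216 215 215 214 215 215 213 214 213 213 212 214 216 214 214 207 174 134 129 129 129 130 130 130 132 133]
 [148 146 149  98  69 106 188 210 220 219 215 215 215 215 216 219 216 199 202 214 216 214 215 214 214 212 214 214 213 214 216 206 184 151 132 129 129 129 130 128 132 133]
 [150 153 149 101  76 128 191 215 217 216 216 213 216 216 218 218 196 153 173 202 207 212 215 214 214 214 214 213 213 214 214 216 213 193 162 151 136 129 132 129 127 131
[... 9389 characters left out ...]
179 173 174 165 118  99 103 121 132 133 134]
 [128 116 109 108 106 104 103 102 113 130 130 128 155 161 160 169 178 168 162 162 153 147 116 116 120 103  98 104 129 132 134 133]
 [126 114 109 107 108 108 108 107 103 101 103 103 115 110 104 104 129 125 109 102 116 108 102 100 103  98  95 104 130 135 134 134]
 [125 114 109 108 109 109 109 110 109 107 106 106 103 103 103 100 103 102 102 100 102 103 102 102 101  99  94 111 130 134 134 134]
 [123 114 109 108 109 109 110 110 111 111 112 111 105 101 102 103 106 104 103 101 102 101 103 102 101  98  94 113 131 133 132 134]
 [122 113 108 108 109 110 109 110 112 111 112 112 105 103 102 106 107 105 105 105 103 104 103 103 100  97  95 120 132 133 132 134]]
```

```bash
python3 - <<'E'
import pickle,numpy as np
from h import *
d=pickle.load(open("c0.pkl","rb"));S,T=d["side"],d["top"]
print(plane(T,(452.8,167.6),.211),plane(S,(373.3,100.6),.211),tri(T,(452.8,167.6),S,(373.3,100.6)))
g=lambda c,a,b:(lambda v:np.degrees(np.arctan2(v[1],v[0])))(plane(c,b,.211)-plane(c,a,.211))
print(g(T,(427+33.2,177),(427+15.7,165)),g(T,(464.5,171),(447,159)))
print(g(S,(357+22,102.3),(357+8.5,103.9)),g(S,(357+22,98),(357+9,100.)))
print(proj(S,(.5645,-.193,.178)),proj(T,(.5645,-.193,.211)),proj(S,(.5645,-.193,.211)))
E
```

```text
[ 0.56539259 -0.19186228  0.211     ] [ 0.5635129  -0.19357837  0.211     ] (array([ 0.56421497, -0.19232884,  0.21149768]), np.float64(0.002492990701408026))
55.538615200979415 55.52020980050689
52.05322700276051 55.386106750616655
[371.42917851 112.79462387] [453.56094125 168.19254331] [372.77993825 100.54523221]
```

The cap grip point triangulates to about (0.5645, -0.193, 0.200), with the bar at 55.5° and the stand yaw at 5.3°. The two views agree within 2.5 mm.

```bash
cat > go.py <<'E'
import sys,numpy as np
from scipy.spatial.transform import Rotation as Ro
from bench import manip
def rel(p,ydeg,o=None):
    o=o or manip.get_obs();R=Ro.from_rotvec(o["tool_rot"])
    a=np.radians(ydeg);y=np.array([np.cos(a),np.sin(a),0]);z=np.array([0,0,-1.])
    G=Ro.from_matrix(np.c_[np.cross(y,z),y,z])
    return (R.inv().apply(np.array(p)-o["position"])/.03).round(3),np.degrees((R.inv()*G).as_rotvec()).round(2)
if __name__=="__main__":
    o=manip.get_obs();v=[float(a) for a in sys.argv[1:]]
    R=Ro.from_rotvec(o["tool_rot"]).as_matrix()
    print("t",o["clock"],"p",o["position"].round(4),"y-ang",round(np.degrees(np.arctan2(R[1,1],R[0,1])),2),"z",R[:,2].round(4),"F",o["force"].round(1),"w",round(o["grip_width"],4),"q",o["joint_pos"].round(2))
    if v:print(*rel(v[:3],v[3],o))
E
python3 go.py .5645 -.193 .27 -34.5
```

```text
t 0.1 p [ 0.1474 -0.6325  0.2267] y-ang -76.89 z [-3.0e-04  1.5e-03 -1.0e+00] F [-0.4  0.5 -0.2] w 0.0937 q [ 1.28  0.63  0.04  1.52 -0.03  1.   -0.02]
[ 16.865 -11.117  -1.425] [-9.000e-02 -3.000e-02 -4.239e+01]
```

>>> jog_arm(
  motion=[
    {"offset": [0.3, -0.2, -0.5], "rot": [0, 0, -1]},
    {"offset": [1, -0.65, -1], "rot": [0, 0, -2.5]},
    {"offset": [2, -1.3, -1.4], "rot": [0, 0, -5]},
    {"offset": [3.2, -2.1, -1.4], "rot": [0, 0, -8]},
    {"offset": [4.4, -2.9, -1.4], "rot": [0, 0, -11]},
    {"offset": [5.6, -3.7, -1.4], "rot": [0, 0, -14]},
    {"offset": [6.8, -4.5, -1.4], "rot": [0, 0, -17]},
    {"offset": [8, -5.3, -1.4], "rot": [0, 0, -20]},
    {"offset": [9.2, -6.1, -1.4], "rot": [0, 0, -23]},
    {"offset": [10.4, -6.9, -1.4], "rot": [0, 0, -26]},
  ],
  hand=-1,
  squeeze=30,
)

```text
clock: 1.1
position: [0.4058, -0.3586, 0.2707]
tool_rot: [2.958, 1.056, 0.001]
force: [0.2, -1.7, -0.5]
grip_width: 0.0938
```

```bash
python3 go.py .5645 -.193 .27 -34.5
```

```text
t 1.1 p [ 0.4058 -0.3586  0.2707] y-ang -50.69 z [ 1.e-03 -7.e-04 -1.e+00] F [ 0.2 -1.7 -0.5] w 0.0938 q [ 0.76  0.42 -0.12  1.77  0.06  0.95 -0.28]
[ 7.591 -0.92   0.024] [ 7.000e-02 -1.000e-02 -1.619e+01]
```

>>> jog_arm(
  motion=[
    {"offset": [1.1, -0.13, 0], "rot": [0, 0, -3]},
    {"offset": [2.2, -0.26, 0], "rot": [0, 0, -6]},
    {"offset": [3.3, -0.4, 0], "rot": [0, 0, -9]},
    {"offset": [4.4, -0.53, 0], "rot": [0, 0, -12]},
    {"offset": [5.5, -0.67, 0], "rot": [0, 0, -14]},
    {"offset": [6.5, -0.79, 0], "rot": [0, 0, -16]},
    {"offset": [7.2, -0.87, 0], "rot": [0, 0, -16.2]},
    {"offset": [7.59, -0.92, 0], "rot": [0, 0, -16.2]},
    {"offset": [7.59, -0.92, 0], "rot": [0, 0, -16.2]},
    {"offset": [7.59, -0.92, 0], "rot": [0, 0, -16.2]},
  ],
)

```text
clock: 2.1
position: [0.5629, -0.1965, 0.2697]
tool_rot: [2.783, 1.457, -0.002]
force: [-1.4, -0.7, -0.8]
grip_width: 0.0943
```

```bash
python3 go.py .5645 -.193 .205 -34.5
```

```text
t 2.1 p [ 0.5629 -0.1965  0.2697] y-ang -34.73 z [-7.e-04 -1.e-03 -1.e+00] F [-1.4 -0.7 -0.8] w 0.0943 q [ 0.43  0.51 -0.22  1.62  0.12  1.03 -0.43]
[ 0.129 -0.021  2.157] [-0.    0.07 -0.23]
```

>>> jog_arm(
  motion=[
    {"offset": [0.13, -0.02, 0.3], "rot": [0, 0, -0.2]},
    {"offset": [0.13, -0.02, 0.65], "rot": [0, 0, -0.2]},
    {"offset": [0.13, -0.02, 1.0], "rot": [0, 0, -0.2]},
    {"offset": [0.13, -0.02, 1.0], "rot": [0, 0, -0.2]},
  ],
)

```text
clock: 2.5
position: [0.5637, -0.1923, 0.2372]
tool_rot: [-2.778, -1.461, 0.005]
force: [-0.6, 0.7, 0.6]
grip_width: 0.0939
```

```bash
python3 go.py .5645 -.193 .205 -34.5; python3 - <<'E'
from bench import manip
import cv2,numpy as np
a=manip.camera("side")["img"][20:200,280:440];b=manip.camera("top")["img"][90:270,360:520]
cv2.imwrite("pics/p4.png",cv2.resize(np.hstack([a,b])[:,:,::-1],None,fx=2.5,fy=2.5,interpolation=cv2.INTER_CUBIC))
E
```

```text
t 2.5 p [ 0.5637 -0.1923  0.2372] y-ang -34.53 z [-0.0041  0.001  -1.    ] F [-0.6  0.7  0.6] w 0.0939 q [ 0.42  0.55 -0.21  1.66  0.13  0.96 -0.45]
[-0.004  0.04   1.074] [-0.22  0.08 -0.03]
```

View pics/p4.png

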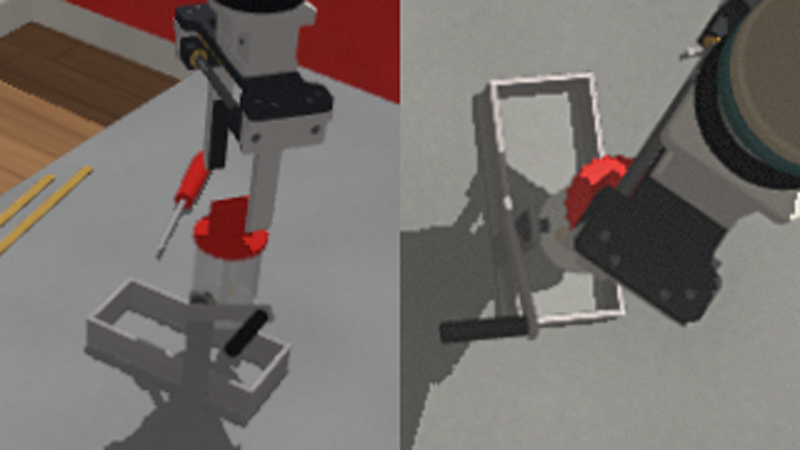

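The open fingers straddle the cap bar, which is at about (232,215) in the side crop. The alignment looks right, so I'll descend and grip.

>>> jog_arm(
  motion=[
    {"offset": [0, 0.04, 0.35], "rot": [0, 0, 0]},
    {"offset": [0, 0.04, 0.7], "rot": [0, 0, 0]},
    {"offset": [0, 0.04, 1.0], "rot": [0, 0, 0]},
    {"offset": [0, 0.04, 1.07], "rot": [0, 0, 0]},
    {"offset": [0, 0.04, 1.07], "rot": [0, 0, 0]},
  ],
)

```text
clock: 3.1
position: [0.566, -0.1927, 0.2067]
tool_rot: [-2.779, -1.463, 0.001]
force: [-0.1, -0.5, -0.1]
grip_width: 0.0939
```

>>> jog_arm(
  motion=[
    {"offset": [0, 0, 0], "rot": [0, 0, 0]},
    {"offset": [0, 0, 0], "rot": [0, 0, 0]},
    {"offset": [0, 0, 0], "rot": [0, 0, 0]},
    {"offset": [0, 0, 0], "rot": [0, 0, 0]},
    {"offset": [0, 0, 0], "rot": [0, 0, 0]},
    {"offset": [0, 0, 0], "rot": [0, 0, 0]},
    {"offset": [0, 0, 0], "rot": [0, 0, 0]},
    {"offset": [0, 0, 0], "rot": [0, 0, 0]},
  ],
  hand=1,
  squeeze=20,
)

```text
clock: 3.9
position: [0.5664, -0.1928, 0.2074]
tool_rot: [2.78, 1.463, 0.0]
force: [0.5, 0.6, -0.5]
grip_width: 0.0334
```

```bash
python3 go.py .5645 -.193 .205 -34.5
```

```text
t 3.9 p [ 0.5664 -0.1928  0.2074] y-ang -34.5 z [ 0. -0. -1.] F [ 0.5  0.6 -0.5] w 0.0334 q [ 0.41  0.58 -0.21  1.69  0.15  0.89 -0.46]
[-0.039 -0.048  0.08 ] [0. 0. 0.]
```

>>> jog_arm(
  motion=[
    {"offset": [-0.02, -0.03, 0.06], "rot": [0, 0, 0]},
    {"offset": [-0.02, -0.03, 0.06], "rot": [0, 0, 0]},
    {"offset": [-0.02, -0.03, 0.06], "rot": [0, 0, 0]},
    {"offset": [-0.02, -0.03, 0.06], "rot": [0, 0, 0]},
    {"offset": [-0.02, -0.03, 0.06], "rot": [0, 0, 0]},
    {"offset": [-0.02, -0.03, 0.06], "rot": [0, 0, 0]},
  ],
)

```text
clock: 4.5
position: [0.5655, -0.1931, 0.2055]
tool_rot: [2.78, 1.463, 0.0]
force: [0.9, -0.5, -2.5]
grip_width: 0.0137
```

```bash
python3 go.py .5645 -.193 .205 -34.5
```

```text
t 4.5 p [ 0.5655 -0.1931  0.2055] y-ang -34.5 z [ 4.e-04 -4.e-04 -1.e+00] F [ 0.9 -0.5 -2.5] w 0.0137 q [ 0.41  0.58 -0.21  1.69  0.15  0.88 -0.46]
[-0.017 -0.028  0.017] [0.03 0.   0.  ]
```

>>> jog_arm(
  motion=[
    {"offset": [0, 0, -0.02], "rot": [0, 0, -2]},
    {"offset": [0, 0, -0.04], "rot": [0, 0, -5]},
    {"offset": [0, 0, -0.08], "rot": [0, 0, -10]},
    {"offset": [0, 0, -0.125], "rot": [0, 0, -15]},
    {"offset": [0, 0, -0.165], "rot": [0, 0, -20]},
    {"offset": [0, 0, -0.21], "rot": [0, 0, -25]},
    {"offset": [0, 0, -0.25], "rot": [0, 0, -30]},
    {"offset": [0, 0, -0.29], "rot": [0, 0, -35]},
    {"offset": [0, 0, -0.333], "rot": [0, 0, -40]},
    {"offset": [0, 0, -0.333], "rot": [0, 0, -40]},
  ],
)

```text
clock: 5.5
position: [0.5648, -0.1929, 0.2155]
tool_rot: [-2.11, -2.326, 0.001]
force: [0.1, -0.5, -2.1]
grip_width: 0.0138
```

```bash
python3 go.py .5645 -.193 .225 45.7
```

```text
t 5.5 p [ 0.5648 -0.1929  0.2155] y-ang 5.58 z [-1.e-03  3.e-04 -1.e+00] F [ 0.1 -0.5 -2.1] w 0.0138 q [ 0.54  0.59 -0.4   1.68  0.28  0.93  0.12]
[-0.003 -0.009 -0.317] [-4.000e-02 -4.000e-02 -4.012e+01]
```

>>> jog_arm(
  motion=[
    {"offset": [0, 0, -0.04], "rot": [0, 0, -5]},
    {"offset": [0, 0, -0.08], "rot": [0, 0, -10]},
    {"offset": [0, 0, -0.125], "rot": [0, 0, -15]},
    {"offset": [0, 0, -0.165], "rot": [0, 0, -20]},
    {"offset": [0, 0, -0.21], "rot": [0, 0, -25]},
    {"offset": [0, 0, -0.25], "rot": [0, 0, -30]},
    {"offset": [0, 0, -0.29], "rot": [0, 0, -35]},
    {"offset": [0, 0, -0.32], "rot": [0, 0, -38.5]},
    {"offset": [0, 0, -0.33], "rot": [0, 0, -40]},
    {"offset": [0, 0, -0.33], "rot": [0, 0, -40]},
  ],
)

```text
clock: 6.5
position: [0.5643, -0.1932, 0.2253]
tool_rot: [-1.191, -2.905, 0.002]
force: [-1.5, -1.6, -0.6]
grip_width: 0.0138
```

```bash
python3 go.py .5645 -.193 .28 45.7;python3 - <<'E'
from bench import manip
print(manip.get_obs()["moment"])
E
```

```text
t 6.5 p [ 0.5643 -0.1932  0.2253] y-ang 45.42 z [-2.e-03 -5.e-04 -1.e+00] F [-1.5 -1.6 -0.6] w 0.0138 q [ 0.65  0.61 -0.6   1.66  0.4   0.99  0.71]
[ 0.002  0.006 -1.823] [-0.1  -0.06 -0.28]
[-0.41375554  0.48046342  0.01554235]
```

>>> jog_arm(
  motion=[
    {"offset": [0, 0, 0], "rot": [0, 0, 0]},
    {"offset": [0, 0, 0], "rot": [0, 0, 0]},
    {"offset": [0, 0, 0], "rot": [0, 0, 0]},
    {"offset": [0, 0, 0], "rot": [0, 0, 0]},
    {"offset": [0, 0, -0.3], "rot": [0, 0, 0]},
    {"offset": [0, 0, -0.7], "rot": [0, 0, 0]},
    {"offset": [0, 0, -1.2], "rot": [0, 0, 0]},
    {"offset": [0, 0, -1.6], "rot": [0, 0, 0]},
    {"offset": [0, 0, -1.8], "rot": [0, 0, 0]},
    {"offset": [0, 0, -1.8], "rot": [0, 0, 0]},
  ],
  hand=0,
)

```text
clock: 7.5
position: [0.5659, -0.1928, 0.2808]
tool_rot: [1.189, 2.906, 0.0]
force: [-0.6, -0.4, -0.1]
grip_width: 0.0467
```

```bash
python3 go.py .4875 -.102 .26 5.3
```

```text
t 7.5 p [ 0.5659 -0.1928  0.2808] y-ang 45.5 z [ 2.2e-03 -7.0e-04 -1.0e+00] F [-0.6 -0.4 -0.1] w 0.0467 q [ 0.67  0.56 -0.62  1.59  0.35  1.11  0.75]
[3.988 0.327 0.685] [ 0.1   0.09 40.2 ]
```

>>> jog_arm(
  motion=[
    {"offset": [0.3, 0.02, 0], "rot": [0, 0, 4]},
    {"offset": [0.9, 0.07, 0], "rot": [0, 0, 9]},
    {"offset": [1.6, 0.13, 0], "rot": [0, 0, 15]},
    {"offset": [2.3, 0.19, 0], "rot": [0, 0, 21]},
    {"offset": [3, 0.25, 0], "rot": [0, 0, 28]},
    {"offset": [3.6, 0.3, 0.2], "rot": [0, 0, 35]},
    {"offset": [3.94, 0.33, 0.6], "rot": [0, 0, 40.2]},
    {"offset": [3.94, 0.33, 0.7], "rot": [0, 0, 40.2]},
    {"offset": [3.94, 0.33, 0.7], "rot": [0, 0, 40.2]},
  ],
)

```text
clock: 8.4
position: [0.4878, -0.1031, 0.258]
tool_rot: [-2.113, -2.324, 0.001]
force: [0.4, -0.3, -0.5]
grip_width: 0.0472
```

```bash
python3 go.py .4878 -.103 .161 5.3; python3 - <<'E'
from bench import manip
import cv2,numpy as np
a=manip.camera("side")["img"][20:200,280:440];b=manip.camera("top")["img"][90:270,340:500]
cv2.imwrite("pics/p5.png",cv2.resize(np.hstack([a,b])[:,:,::-1],None,fx=2.5,fy=2.5,interpolation=cv2.INTER_CUBIC))
E
```

```text
t 8.4 p [ 0.4878 -0.1031  0.258 ] y-ang 5.45 z [-1.e-03 -1.e-04 -1.e+00] F [ 0.4 -0.3 -0.5] w 0.0472 q [ 0.49  0.41 -0.47  1.88  0.23  0.91  0.  ]
[0.004 0.004 3.234] [-0.06 -0.    0.15]
```

View pics/p5.png

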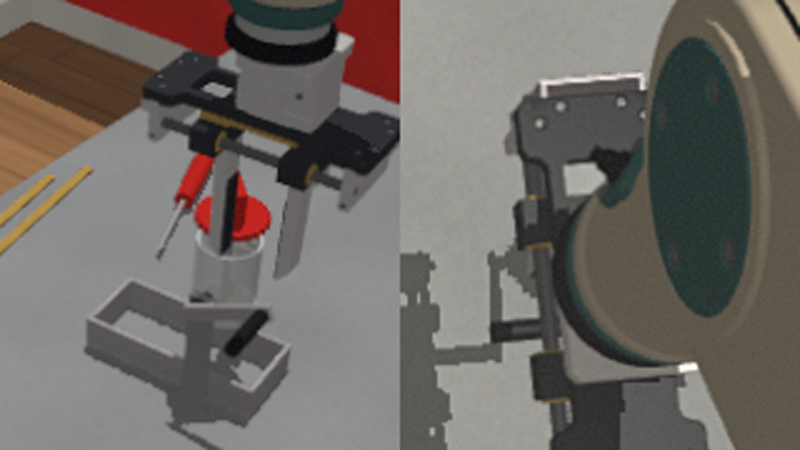

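The fingers are above the lever pin, at (248,333) in the side crop. The cap is raised with a visible gap under it. I'll descend and pinch the pin.

>>> jog_arm(
  motion=[
    {"offset": [0, 0, 0.3], "rot": [0, 0, 0]},
    {"offset": [0, 0, 0.8], "rot": [0, 0, 0]},
    {"offset": [0, 0, 1.4], "rot": [0, 0, 0]},
    {"offset": [0, 0, 1.9], "rot": [0, 0, 0]},
    {"offset": [0, 0, 2.3], "rot": [0, 0, 0]},
    {"offset": [0, 0, 2.7], "rot": [0, 0, 0]},
    {"offset": [0, 0, 3], "rot": [0, 0, 0]},
    {"offset": [0, 0, 3.2], "rot": [0, 0, 0]},
    {"offset": [0, 0, 3.23], "rot": [0, 0, 0]},
    {"offset": [0, 0, 3.23], "rot": [0, 0, 0]},
  ],
)

```text
clock: 9.5
position: [0.4881, -0.1028, 0.1617]
tool_rot: [2.116, 2.322, 0.0]
force: [-0.6, -0.1, -0.3]
grip_width: 0.0471
```

>>> jog_arm(
  motion=[
    {"offset": [0, 0, 0], "rot": [0, 0, 0]},
    {"offset": [0, 0, 0], "rot": [0, 0, 0]},
    {"offset": [0, 0, 0], "rot": [0, 0, 0]},
    {"offset": [0, 0, 0], "rot": [0, 0, 0]},
    {"offset": [0, 0, 0], "rot": [0, 0, 0]},
    {"offset": [0, 0, 0], "rot": [0, 0, 0]},
    {"offset": [0, 0, 0], "rot": [0, 0, 0]},
  ],
  hand=1,
  squeeze=15,
)

```text
clock: 10.2
position: [0.4875, -0.103, 0.1616]
tool_rot: [-2.116, -2.322, 0.001]
force: [-1.4, -0.0, 2.5]
grip_width: 0.0137
```

```bash
python3 go.py .4878 -.103 .161 5.3
```

```text
t 10.2 p [ 0.4875 -0.103   0.1616] y-ang 5.31 z [-7.e-04 -2.e-04 -1.e+00] F [-1.4 -0.   2.5] w 0.0137 q [ 0.43  0.54 -0.41  1.99  0.33  0.68 -0.09]
[-0.002  0.009  0.021] [-0.04  0.01  0.01]
```

```bash
python3 - <<'E'
import numpy as np
r=np.hypot(68,32);a0=np.degrees(np.arctan2(-68,32))
for s in [(0,44),(44,88),(88,131)]:
    P=lambda f:np.array([r*np.sin(np.radians(a0+f)),-r*np.cos(np.radians(a0+f))])/30
    print([ (P(f)-P(s[0])).round(2).tolist() for f in np.linspace(s[0],s[1],11)[1:]])
E
```

```text
[[0.09, -0.17], [0.19, -0.33], [0.3, -0.49], [0.43, -0.64], [0.56, -0.77], [0.71, -0.9], [0.87, -1.01], [1.03, -1.11], [1.2, -1.2], [1.38, -1.28]]
[[0.18, -0.06], [0.37, -0.11], [0.56, -0.14], [0.75, -0.16], [0.94, -0.16], [1.13, -0.15], [1.32, -0.13], [1.51, -0.08], [1.7, -0.03], [1.88, 0.04]]
[[0.17, 0.08], [0.33, 0.17], [0.49, 0.28], [0.64, 0.39], [0.78, 0.52], [0.9, 0.66], [1.02, 0.81], [1.13, 0.96], [1.22, 1.12], [1.31, 1.29]]
```

>>> jog_arm(
  motion=[
    {"offset": [0, 0.09, -0.17], "rot": [0, 0, 0]},
    {"offset": [0, 0.19, -0.33], "rot": [0, 0, 0]},
    {"offset": [0, 0.3, -0.49], "rot": [0, 0, 0]},
    {"offset": [0, 0.43, -0.64], "rot": [0, 0, 0]},
    {"offset": [0, 0.56, -0.77], "rot": [0, 0, 0]},
    {"offset": [0, 0.71, -0.9], "rot": [0, 0, 0]},
    {"offset": [0, 0.87, -1.01], "rot": [0, 0, 0]},
    {"offset": [0, 1.03, -1.11], "rot": [0, 0, 0]},
    {"offset": [0, 1.2, -1.2], "rot": [0, 0, 0]},
    {"offset": [0, 1.38, -1.28], "rot": [0, 0, 0]},
  ],
)

```text
clock: 11.2
position: [0.5279, -0.0989, 0.201]
tool_rot: [-2.115, -2.321, 0.004]
force: [-4.7, -0.5, 3.7]
grip_width: 0.0136
```

>>> jog_arm(
  motion=[
    {"offset": [0, 0.18, -0.06], "rot": [0, 0, 0]},
    {"offset": [0, 0.37, -0.11], "rot": [0, 0, 0]},
    {"offset": [0, 0.56, -0.14], "rot": [0, 0, 0]},
    {"offset": [0, 0.75, -0.16], "rot": [0, 0, 0]},
    {"offset": [0, 0.94, -0.16], "rot": [0, 0, 0]},
    {"offset": [0, 1.13, -0.15], "rot": [0, 0, 0]},
    {"offset": [0, 1.32, -0.13], "rot": [0, 0, 0]},
    {"offset": [0, 1.51, -0.08], "rot": [0, 0, 0]},
    {"offset": [0, 1.7, -0.03], "rot": [0, 0, 0]},
    {"offset": [0, 1.88, 0.04], "rot": [0, 0, 0]},
  ],
)

```text
clock: 12.2
position: [0.5858, -0.0939, 0.1985]
tool_rot: [2.116, 2.322, -0.0]
force: [-2.0, -0.0, 1.7]
grip_width: 0.0136
```

```bash
python3 go.py .564 -.19 .161 5.3; python3 - <<'E'
import numpy as np
from bench import manip
p=manip.get_obs()["position"]
d=(p-[.5645,-.193,.128]);c,s=np.cos(np.radians(5.3)),np.sin(np.radians(5.3))
u=d[0]*c+d[1]*s;print(u,d[2],-d[0]*s+d[1]*c,np.hypot(u,d[2]),np.degrees(np.arctan2(u,d[2]))+64.8)
E
```

```text
t 12.2 p [ 0.5858 -0.0939  0.1985] y-ang 5.31 z [-0.e+00 -1.e-04 -1.e+00] F [-2.  -0.   1.7] w 0.0136 q [ 0.38  0.61 -0.42  1.71  0.3   0.89 -0.08]
[-3.123 -1.019  1.25 ] [-0.    0.    0.01]
0.030340801293188988 0.07049423145200054 0.09672142798970144 0.0767463412230251 88.08710163645213
```

Everything is on the arc, at about 88°. I'll continue to the other stop.

>>> jog_arm(
  motion=[
    {"offset": [0, 0.17, 0.08], "rot": [0, 0, 0]},
    {"offset": [0, 0.33, 0.17], "rot": [0, 0, 0]},
    {"offset": [0, 0.49, 0.28], "rot": [0, 0, 0]},
    {"offset": [0, 0.64, 0.39], "rot": [0, 0, 0]},
    {"offset": [0, 0.78, 0.52], "rot": [0, 0, 0]},
    {"offset": [0, 0.9, 0.66], "rot": [0, 0, 0]},
    {"offset": [0, 1.02, 0.81], "rot": [0, 0, 0]},
    {"offset": [0, 1.13, 0.96], "rot": [0, 0, 0]},
    {"offset": [0, 1.22, 1.12], "rot": [0, 0, 0]},
    {"offset": [0, 1.31, 1.29], "rot": [0, 0, 0]},
  ],
)

```text
clock: 13.2
position: [0.6241, -0.0903, 0.16]
tool_rot: [-2.116, -2.321, 0.002]
force: [-11.8, -1.1, 22.2]
grip_width: 0.0135
```

>>> jog_arm(
  motion=[
    {"offset": [0, 0, 0], "rot": [0, 0, 0]},
    {"offset": [0, 0, 0], "rot": [0, 0, 0]},
    {"offset": [0, 0, 0], "rot": [0, 0, 0]},
    {"offset": [0, 0, 0], "rot": [0, 0, 0]},
    {"offset": [0, 0, 0], "rot": [0, 0, 0]},
    {"offset": [0, 0, 0], "rot": [0, 0, 0]},
    {"offset": [0, 0, 0], "rot": [0, 0, 0]},
    {"offset": [0, 0, 0], "rot": [0, 0, 0]},
    {"offset": [0, 0, 0], "rot": [0, 0, 0]},
    {"offset": [0, 0, 0], "rot": [0, 0, 0]},
  ],
)

```text
clock: 14.2
position: [0.6239, -0.0903, 0.1598]
tool_rot: [-2.116, -2.321, 0.001]
force: [-4.8, -2.0, 2.7]
grip_width: 0.0134
```

```bash
python3 go.py; python3 - <<'E'
from bench import manip
import cv2,numpy as np
a=manip.camera("side")["img"][70:210,280:420];b=manip.camera("top")["img"][90:230,360:500]
cv2.imwrite("pics/p6.png",cv2.resize(np.hstack([a,b])[:,:,::-1],None,fx=2.85,fy=2.85,interpolation=cv2.INTER_CUBIC))
E
```

```text
t 14.2 p [ 0.6239 -0.0903  0.1598] y-ang 5.31 z [-1.1e-03 -2.0e-04 -1.0e+00] F [-4.8 -2.   2.7] w 0.0134 q [ 0.34  0.7  -0.4   1.63  0.33  0.87 -0.1 ]
```

View pics/p6.png

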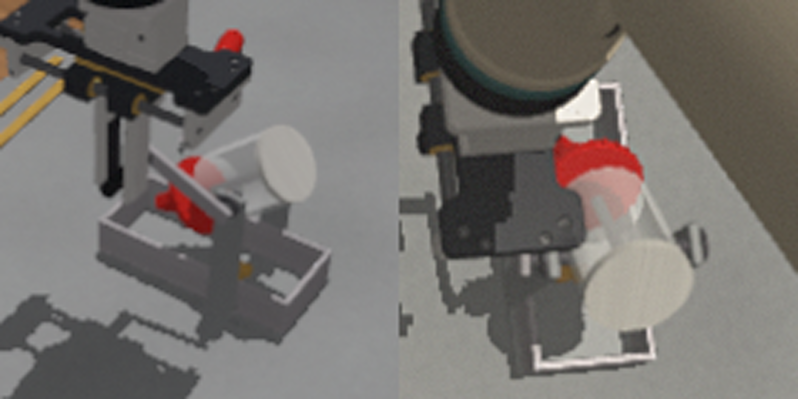

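The canister is right over at its stop, about 2.29 rad by the pin's place. One brass spacer shows in the tray, at (244,270) in the side crop and (568,273) in the top crop, and none shows in the clear canister. Next I'll look for the second by colour.

```bash
cat > brass.py <<'E'
from bench import manip
import cv2,numpy as np
from h import *
for n,(x0,y0,x1,y1) in[("side",(300,90,410,200)),("top",(390,110,470,235))]:
    c=manip.camera(n);i=cv2.cvtColor(c["img"],cv2.COLOR_RGB2HSV)
    m=((i[...,0]>8)&(i[...,0]<30)&(i[...,1]>70)).astype(np.uint8)
    k=np.zeros_like(m);k[y0:y1,x0:x1]=1;m&=k
    N,l,st,ce=cv2.connectedComponentsWithStats(m)
    for j in range(1,N):
        if st[j,4]>2:print(n,st[j].tolist(),ce[j].round(1),plane(c,ce[j],.012).round(4))
E
python3 brass.py; python3 -c "
import cv2
a=cv2.imread('pics/p6.png');cv2.imwrite('pics/p7.png',cv2.resize(a[130:380,90:340],None,fx=2.3,fy=2.3))"
```

```text
side [300, 90, 2, 3, 5] [300.4  90.8] [ 0.9126 -0.3415  0.012 ]
side [306, 90, 32, 13, 82] [321.2  95.9] [ 0.847  -0.3612  0.012 ]
side [300, 97, 3, 6, 15] [300.9  99.7] [ 0.8804 -0.3074  0.012 ]
side [310, 97, 6, 7, 21] [312.2  99.8] [ 0.8544 -0.3284  0.012 ]
side [326, 102, 6, 9, 25] [327.9 105.8] [ 0.7997 -0.3348  0.012 ]
side [364, 162, 5, 6, 23] [365.5 164.3] [ 0.5697 -0.2009  0.012 ]
top [415, 183, 8, 6, 28] [418.4 186. ] [ 0.5697 -0.1891  0.012 ]
```

```bash
python3 - <<'E'
import pickle
from h import *
d=pickle.load(open("c0.pkl","rb"));S,T=d["side"],d["top"]
print(tri(S,(365.5,164.3),T,(418.4,186)))
print("S of topspacer",proj(S,(.5697,-.189,.012)),"crop",(proj(S,(.5697,-.189,.012))-[280,70])*2.85)
print("T of sidespacer",proj(T,(.5697,-.2009,.012)),"crop",(proj(T,(.5697,-.2009,.012))-[360,90])*2.85+[399,0])
E
```

```text
(array([ 0.56502217, -0.18735424,  0.0247061 ]), np.float64(0.005883869409168499))
S of topspacer [362.78015629 166.71319156] crop [235.92344541 275.63259594]
T of sidespacer [424.35966851 186.04829311] crop [582.42505526 273.73763537]
```

View pics/p7.png

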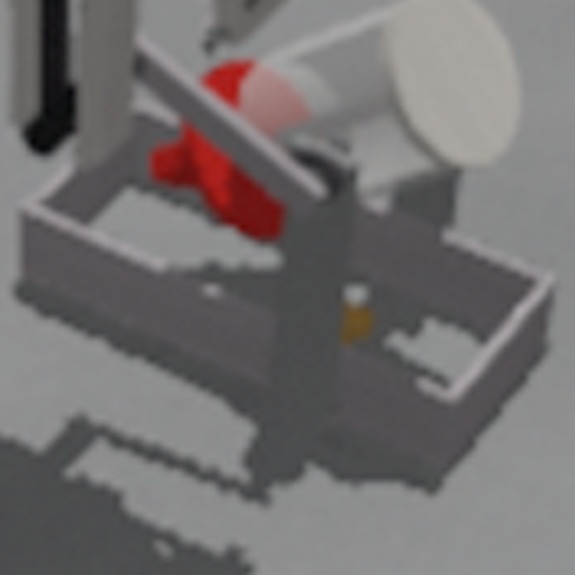

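One spacer is plainly seen, and the other is probably behind the post or under the canister. I'll swing back upright at a gentle pace and then look with the view clear.

```bash
python3 - <<'E'
import numpy as np
r=np.hypot(68,32);a0=np.degrees(np.arctan2(-68,32))
for s in [(131,88),(88,44),(44,0)]:
    P=lambda f:np.array([r*np.sin(np.radians(a0+f)),-r*np.cos(np.radians(a0+f))])/30
    print([ (P(f)-P(s[0])).round(2).tolist() for f in np.linspace(s[0],s[1],11)[1:]])
E
```

```text
[[-0.08, -0.17], [-0.18, -0.33], [-0.28, -0.49], [-0.4, -0.63], [-0.53, -0.77], [-0.67, -0.9], [-0.82, -1.01], [-0.97, -1.12], [-1.14, -1.21], [-1.31, -1.29]]
[[-0.18, -0.07], [-0.36, -0.12], [-0.55, -0.16], [-0.74, -0.19], [-0.93, -0.2], [-1.13, -0.2], [-1.32, -0.18], [-1.51, -0.15], [-1.69, -0.1], [-1.88, -0.04]]
[[-0.18, 0.08], [-0.35, 0.16], [-0.51, 0.27], [-0.67, 0.38], [-0.81, 0.5], [-0.95, 0.64], [-1.07, 0.79], [-1.19, 0.94], [-1.29, 1.1], [-1.38, 1.28]]
```

>>> jog_arm(
  motion=[
    {"offset": [0, -0.08, -0.17], "rot": [0, 0, 0]},
    {"offset": [0, -0.18, -0.33], "rot": [0, 0, 0]},
    {"offset": [0, -0.28, -0.49], "rot": [0, 0, 0]},
    {"offset": [0, -0.4, -0.63], "rot": [0, 0, 0]},
    {"offset": [0, -0.53, -0.77], "rot": [0, 0, 0]},
    {"offset": [0, -0.67, -0.9], "rot": [0, 0, 0]},
    {"offset": [0, -0.82, -1.01], "rot": [0, 0, 0]},
    {"offset": [0, -0.97, -1.12], "rot": [0, 0, 0]},
    {"offset": [0, -1.14, -1.21], "rot": [0, 0, 0]},
    {"offset": [0, -1.31, -1.29], "rot": [0, 0, 0]},
  ],
)

```text
clock: 15.4
position: [0.5891, -0.0936, 0.2014]
tool_rot: [2.111, 2.317, 0.01]
force: [7.6, -1.7, 3.8]
grip_width: 0.0134
```

```bash
python3 go.py; python3 brass.py | grep -v "0.8\|0.9"; python3 - <<'E'
from bench import manip
import cv2,numpy as np
a=manip.camera("side")["img"][90:210,305:425];b=manip.camera("top")["img"][110:230,370:490]
cv2.imwrite("pics/p8.png",cv2.resize(np.hstack([a,b])[:,:,::-1],None,fx=3.3,fy=3.3,interpolation=cv2.INTER_CUBIC))
E
```

```text
t 15.4 p [ 0.5891 -0.0936  0.2014] y-ang 5.32 z [ 0.0098  0.     -1.    ] F [ 7.6 -1.7  3.8] w 0.0134 q [ 0.38  0.6  -0.42  1.7   0.3   0.89 -0.08]
side [342, 91, 6, 8, 23] [344.1  94.3] [ 0.7997 -0.4126  0.012 ]
side [351, 90, 4, 1, 4] [352.5  90. ] [ 0.7945 -0.4479  0.012 ]
side [364, 162, 5, 6, 24] [365.6 164.2] [ 0.5696 -0.2012  0.012 ]
```

View pics/p8.png

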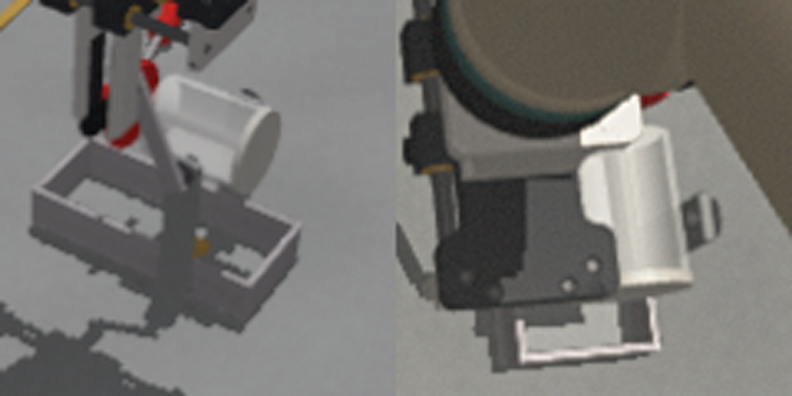

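The canister looks empty with one spacer seen in the tray at (200,247), so I'll continue upright.

>>> jog_arm(
  motion=[
    {"offset": [0, -0.18, -0.07], "rot": [0, 0, 0]},
    {"offset": [0, -0.36, -0.12], "rot": [0, 0, 0]},
    {"offset": [0, -0.55, -0.16], "rot": [0, 0, 0]},
    {"offset": [0, -0.74, -0.19], "rot": [0, 0, 0]},
    {"offset": [0, -0.93, -0.2], "rot": [0, 0, 0]},
    {"offset": [0, -1.13, -0.2], "rot": [0, 0, 0]},
    {"offset": [0, -1.32, -0.18], "rot": [0, 0, 0]},
    {"offset": [0, -1.51, -0.15], "rot": [0, 0, 0]},
    {"offset": [0, -1.69, -0.1], "rot": [0, 0, 0]},
    {"offset": [0, -1.88, -0.04], "rot": [0, 0, 0]},
  ],
)

```text
clock: 16.6
position: [0.531, -0.099, 0.2019]
tool_rot: [2.113, 2.319, 0.005]
force: [4.0, -1.3, 4.0]
grip_width: 0.0135
```

>>> jog_arm(
  motion=[
    {"offset": [0, -0.18, 0.08], "rot": [0, 0, 0]},
    {"offset": [0, -0.35, 0.16], "rot": [0, 0, 0]},
    {"offset": [0, -0.51, 0.27], "rot": [0, 0, 0]},
    {"offset": [0, -0.67, 0.38], "rot": [0, 0, 0]},
    {"offset": [0, -0.81, 0.5], "rot": [0, 0, 0]},
    {"offset": [0, -0.95, 0.64], "rot": [0, 0, 0]},
    {"offset": [0, -1.07, 0.79], "rot": [0, 0, 0]},
    {"offset": [0, -1.19, 0.94], "rot": [0, 0, 0]},
    {"offset": [0, -1.29, 1.1], "rot": [0, 0, 0]},
    {"offset": [0, -1.37, 1.27], "rot": [0, 0, 0]},
  ],
)

```text
clock: 17.6
position: [0.4878, -0.1025, 0.1614]
tool_rot: [-2.116, -2.322, -0.0]
force: [1.8, 1.1, 3.7]
grip_width: 0.0134
```

```bash
python3 go.py .4878 -.103 .161 5.3
```

```text
t 17.6 p [ 0.4878 -0.1025  0.1614] y-ang 5.32 z [-3.e-04  4.e-04 -1.e+00] F [1.8 1.1 3.7] w 0.0134 q [ 0.43  0.54 -0.41  1.99  0.33  0.68 -0.09]
[-0.016 -0.002  0.014] [-0.02 -0.03  0.02]
```

>>> jog_arm(
  motion=[
    {"offset": [0, 0, 0], "rot": [0, 0, 0]},
    {"offset": [0, 0, 0], "rot": [0, 0, 0]},
    {"offset": [0, 0, 0], "rot": [0, 0, 0]},
    {"offset": [0, 0, 0], "rot": [0, 0, 0]},
    {"offset": [0, 0, 0], "rot": [0, 0, 0]},
    {"offset": [0, 0, -0.4], "rot": [0, 0, 0]},
    {"offset": [0, 0, -1], "rot": [0, 0, 0]},
    {"offset": [0, 0, -1.8], "rot": [0, 0, 0]},
    {"offset": [0, 0, -2.6], "rot": [0, 0, 0]},
    {"offset": [0, 0, -3.4], "rot": [0, 0, 0]},
  ],
  hand=0,
)

```text
clock: 18.6
position: [0.4881, -0.1027, 0.2657]
tool_rot: [2.116, 2.322, 0.001]
force: [0.8, 0.5, -0.2]
grip_width: 0.0467
```

>>> jog_arm(
  motion=[
    {"offset": [0.5, 0, -0.4], "rot": [0, 0, 0]},
    {"offset": [1.3, 0, -0.6], "rot": [0, 0, 0]},
    {"offset": [2.3, 0, -0.6], "rot": [0, 0, 0]},
    {"offset": [3.3, 0, -0.6], "rot": [0, 0, 0]},
    {"offset": [4.3, 0, -0.6], "rot": [0, 0, 0]},
    {"offset": [5, 0, -0.6], "rot": [0, 0, 0]},
    {"offset": [5.2, 0, -0.6], "rot": [0, 0, 0]},
    {"offset": [5.2, 0, -0.6], "rot": [0, 0, 0]},
  ],
)

```text
clock: 19.4
position: [0.4733, 0.0536, 0.282]
tool_rot: [-2.113, -2.325, 0.0]
force: [1.1, 0.1, -0.3]
grip_width: 0.0472
```

```bash
python3 go.py .5645 -.193 .28 45.5; python3 brass.py | grep -v "0.8\|0.9"; python3 - <<'E'
from bench import manip
import cv2,numpy as np,pickle
S=manip.camera("side");T=manip.camera("top");pickle.dump({"side":S,"top":T},open("c1.pkl","wb"))
a=S["img"][85:205,300:420];b=T["img"][115:235,370:490]
cv2.imwrite("pics/p9.png",cv2.resize(np.hstack([a,b])[:,:,::-1],None,fx=3.3,fy=3.3,interpolation=cv2.INTER_CUBIC))
E
```

```text
t 19.4 p [0.4733 0.0536 0.282 ] y-ang 5.46 z [-1.e-04 -0.e+00 -1.e+00] F [ 1.1  0.1 -0.3] w 0.0472 q [ 0.22  0.35 -0.53  1.9   0.21  0.95 -0.31]
[-8.471  2.244  0.066] [-1.000e-02 -0.000e+00 -4.004e+01]
side [355, 120, 7, 10, 35] [357.6 124.1] [ 0.6825 -0.3211  0.012 ]
side [364, 162, 5, 6, 24] [365.6 164.2] [ 0.5696 -0.2012  0.012 ]
```

View pics/p9.png

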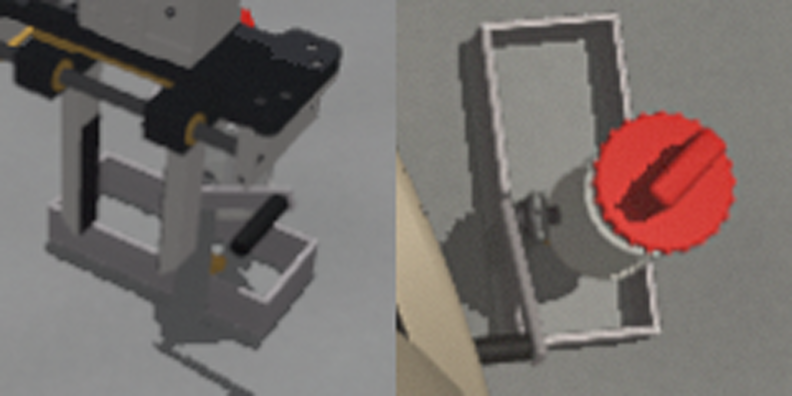

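```bash
python3 - <<'E'
import pickle,cv2,numpy as np
for f in("c0","c1"):
    im=pickle.load(open(f+".pkl","rb"))["top"]["img"].astype(int)
    d=im[...,0]-im[...,2]
    r=d[165:200,408:440].copy()
    ys,xs=np.where((r>8)&(r<80)&(im[165:200,408:440,0]-im[165:200,408:440,1]<35))
    print(f,len(ys),list(zip((xs+408).tolist(),(ys+165).tolist(),r[ys,xs].tolist()))[:40])
E
```

```text
c0 155 [(426, 165, 30), (413, 166, 9), (426, 166, 37), (426, 167, 19), (422, 168, 9), (426, 168, 19), (420, 169, 9), (422, 169, 9), (425, 169, 11), (417, 170, 9), (420, 170, 10), (421, 170, 9), (425, 170, 26), (419, 171, 9), (425, 171, 30), (425, 172, 11), (423, 173, 10), (426, 173, 24), (422, 174, 9), (426, 174, 25), (417, 175, 9), (417, 176, 9), (422, 176, 9), (425, 176, 17), (423, 177, 9), (425, 177, 11), (426, 177, 38), (422, 178, 9), (427, 178, 30), (421, 179, 9), (427, 179, 15), (424, 180, 9), (425, 180, 11), (427, 180, 25), (423, 181, 12), (424, 181, 16), (425, 181, 19), (426, 181, 15), (427, 181, 34), (422, 182, 9)]
c1 191 [(429, 165, 24), (416, 166, 9), (429, 166, 12), (424, 167, 9), (425, 167, 9), (427, 167, 9), (428, 167, 9), (429, 167, 15), (417, 168, 10), (421, 168, 9), (423, 168, 10), (428, 168, 9), (429, 168, 28), (419, 169, 9), (420, 169, 9), (428, 169, 13), (419, 170, 10), (420, 170, 9), (421, 170, 9), (424, 170, 9), (426, 170, 9), (427, 170, 10), (428, 170, 20), (420, 171, 9), (425, 171, 10), (427, 171, 10), (428, 171, 19), (429, 171, 30), (417, 172, 9), (418, 172, 10), (419, 172, 9), (425, 172, 9), (427, 172, 10), (428, 172, 15), (429, 172, 13), (430, 172, 39), (417, 173, 9), (418, 173, 9), (425, 173, 9), (427, 173, 12)]
```

>>> jog_arm(
  motion=[
    {"offset": [-0.6, 0.15, 0], "rot": [0, 0, -4]},
    {"offset": [-1.7, 0.45, 0], "rot": [0, 0, -9]},
    {"offset": [-2.9, 0.75, 0], "rot": [0, 0, -14]},
    {"offset": [-4.1, 1.08, 0], "rot": [0, 0, -19]},
    {"offset": [-5.3, 1.4, 0], "rot": [0, 0, -24]},
    {"offset": [-6.5, 1.7, 0], "rot": [0, 0, -29]},
    {"offset": [-7.6, 2, 0], "rot": [0, 0, -35]},
    {"offset": [-8.3, 2.2, 0], "rot": [0, 0, -40]},
    {"offset": [-8.47, 2.24, 0], "rot": [0, 0, -40]},
    {"offset": [-8.47, 2.24, 0], "rot": [0, 0, -40]},
  ],
)

```text
clock: 20.6
position: [0.5636, -0.1953, 0.2813]
tool_rot: [-1.201, -2.902, -0.001]
force: [-0.0, 0.9, 0.5]
grip_width: 0.0473
```

```bash
python3 go.py .5645 -.193 .225 45.5; python3 brass.py | grep -v "0.8\|0.9"; python3 - <<'E'
from bench import manip
import cv2,numpy as np,pickle
S=manip.camera("side");pickle.dump(S,open("c2.pkl","wb"))
a=pickle.load(open("c0.pkl","rb"))["side"]["img"][90:190,320:410];b=S["img"][90:190,320:410]
cv2.imwrite("pics/p10.png",cv2.resize(np.hstack([a,b])[:,:,::-1],None,fx=4.4,fy=4.4,interpolation=cv2.INTER_CUBIC))
E
```

```text
t 20.6 p [ 0.5636 -0.1953  0.2813] y-ang 45.04 z [-9.e-04  8.e-04 -1.e+00] F [-0.   0.9  0.5] w 0.0473 q [ 0.68  0.56 -0.63  1.59  0.36  1.11  0.74]
[0.031 0.075 1.878] [-0.01 -0.07 -0.46]
top [452, 123, 9, 9, 27] [456.  126.7] [ 0.6909 -0.269   0.012 ]
top [468, 141, 2, 2, 3] [468.7 141.7] [ 0.6605 -0.2935  0.012 ]
```

View pics/p10.png

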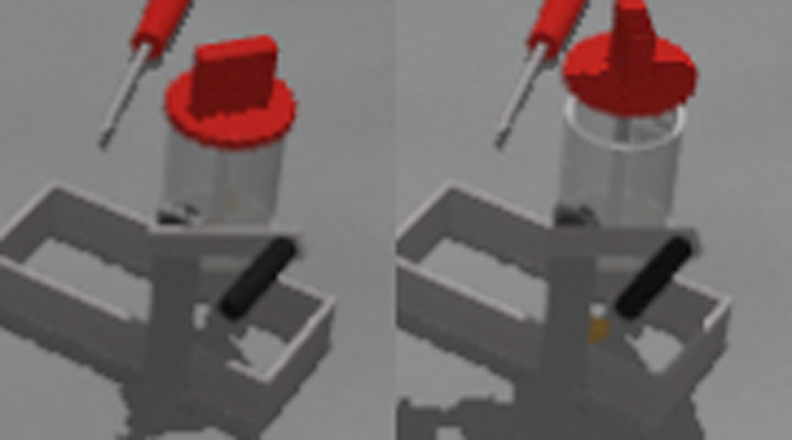

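```bash
python3 - <<'E'
import pickle,cv2,numpy as np
np.set_printoptions(linewidth=220)
S0=pickle.load(open("c0.pkl","rb"))["side"]["img"].astype(int);S2=pickle.load(open("c2.pkl","rb"))["img"].astype(int)
T0=pickle.load(open("c0.pkl","rb"))["top"]["img"].astype(int);T1=pickle.load(open("c1.pkl","rb"))["top"]["img"].astype(int)
f=lambda a:a[...,0]-a[...,2]
print(f(S0)[126:153,357:384]);print(f(S2)[126:153,357:384])
print(f(T0)[165:200,412:440]-0);print(f(T1)[165:200,412:440])
E
```

```text
[[-1  0  1 -1  0  0  0  1  2  0 -1  0  2  1  1  1  1 -1 -1 -1  0  1  1  0  0  0  0]
 [ 0 -1  1  0  1  0  0  1  2  0  0  0  1  0 -1  2  0 -1 -1  0  1  0  0  1  0  1  1]
 [ 1  0  1  0 -1  0 -1  1  1  0 -1  1  1  0 -1  0  0 -1 -1  0  0  0  0  0  1  0  1]
 [-1  0  0  0  0 -1  0  1  2  0  0  0  1  1  0  1  0 -1  0  0  0  0  0  1  1  0  1]
 [ 0  0  1  1  0  0  0  1  1 -1  1  1  0  1  1  0 -1  0 -1  0  0  0  0  0  0  0 -1]
 [ 0  0  0  0  0 -1  0  0  0  0  0  0  1  0  0  1  0 -1 -1  1  1  2  1  1  0  0  0]
 [-1  0  0  1  1  0  0  2  0  0  1  1  0  0  1  4  1 -1  0 -1  1  0  1  1  1  2  0]
 [ 0  0  0  1  1  1  1  2  2  1  2  2  1  1  4 13  8  1  0  0  0  0  1  1  1  1  0]
 [ 1  2  1  2  1  1  1  2  1  2  3  2  0  0  7 14 11  2  1  2  1  1  1  1  0  1 -1]
 [ 0  2  2  2  2  2  1  0  1  3  2  1 -1  0  9 15 10  4  1  2  1  1  1  2  0  1  0]
 [-1  0  0  1  2  0  1  1  1  2  2  1  0  0  9 16  8  3  3  2  2  0  2  1  1  1  0]
 [-2 -1  0  0 -1 -2 -1  1  2  3  2  1 -1  0  9 13  6  3  4  2  3  1  2  2  1  0  0]
 [-3 -3  0  0 -1 -1  0  0  2  2  2  1  0 -1  5  6  2  2  3  3  2  1  2  2  1  0  0]
 [-3 -1 
[... 10789 characters left out ...]
   7   7]
 [  5   6   4   7   5   5   4   5   8   9   5  10   7   8   8   7   8   6   8  10   7   7   8  10   9   7   8   6]
 [  4   6   4   4   5   2   5   3   5   6   8   8  10   7   6   6   9   7   9   6   8   5   5   7   7   6   7   9]
 [  6   5   5   5   6   3   4   4   3   4   7   7   9   7   9   8   8   8   9   8   8   8   6   8   7   5   8   9]
 [  6   5   5   4   3   6   3   3   5   6   6   5   8   9   9   8   8   6   7   9   8   7   6   9   8   9  14  14]
 [  4   4   6   6   1   5   5   3   3   4   5   2   5   4   4   8  10   7   9   9   8   9  11  13  15  12  16  13]
 [  2   3   5   6   5   3   5   3   4   6   3   6   5   5   6   6   7   8   7   9   8   7   9  10  11  10   8   5]]
```

In the first side picture two brass spots show inside the canister; now there are none, so both spacers are out. I'll regrip the cap.

>>> jog_arm(
  motion=[
    {"offset": [0.03, 0.075, 0], "rot": [0, 0, -0.4]},
    {"offset": [0.03, 0.075, 0.3], "rot": [0, 0, -0.4]},
    {"offset": [0.03, 0.075, 0.8], "rot": [0, 0, -0.4]},
    {"offset": [0.03, 0.075, 1.2], "rot": [0, 0, -0.4]},
    {"offset": [0.03, 0.075, 1.6], "rot": [0, 0, -0.4]},
    {"offset": [0.03, 0.075, 1.8], "rot": [0, 0, -0.4]},
    {"offset": [0.03, 0.075, 1.85], "rot": [0, 0, -0.4]},
    {"offset": [0.03, 0.075, 1.85], "rot": [0, 0, -0.4]},
  ],
)

```text
clock: 21.55
position: [0.5653, -0.192, 0.2263]
tool_rot: [-1.184, -2.91, -0.0]
force: [-0.6, -0.3, 1.0]
grip_width: 0.0468
```

>>> jog_arm(
  motion=[
    {"offset": [0, 0, 0], "rot": [0, 0, 0]},
    {"offset": [0, 0, 0], "rot": [0, 0, 0]},
    {"offset": [0, 0, 0], "rot": [0, 0, 0]},
    {"offset": [0, 0, 0], "rot": [0, 0, 0]},
    {"offset": [0, 0, 0], "rot": [0, 0, 0]},
    {"offset": [0, 0, 0], "rot": [0, 0, 0]},
    {"offset": [0, 0, 0], "rot": [0, 0, 0]},
  ],
  hand=1,
  squeeze=20,
)

```text
clock: 22.25
position: [0.5649, -0.1929, 0.2265]
tool_rot: [1.185, 2.909, -0.002]
force: [-0.0, -2.4, 1.9]
grip_width: 0.0137
```

```bash
python3 go.py .5645 -.193 .205 -34.5
```

```text
t 22.25 p [ 0.5649 -0.1929  0.2265] y-ang 45.67 z [-4.0e-04 -1.2e-03 -1.0e+00] F [-0.  -2.4  1.9] w 0.0137 q [ 0.66  0.61 -0.61  1.66  0.4   1.    0.71]
[ 0.008 -0.009  0.717] [-3.000e-02  7.000e-02  8.017e+01]
```

>>> jog_arm(
  motion=[
    {"offset": [0, 0, 0.02], "rot": [0, 0, 2]},
    {"offset": [0, 0, 0.04], "rot": [0, 0, 5]},
    {"offset": [0, 0, 0.08], "rot": [0, 0, 10]},
    {"offset": [0, 0, 0.125], "rot": [0, 0, 15]},
    {"offset": [0, 0, 0.165], "rot": [0, 0, 20]},
    {"offset": [0, 0, 0.21], "rot": [0, 0, 25]},
    {"offset": [0, 0, 0.25], "rot": [0, 0, 30]},
    {"offset": [0, 0, 0.29], "rot": [0, 0, 35]},
    {"offset": [0, 0, 0.333], "rot": [0, 0, 40]},
    {"offset": [0, 0, 0.333], "rot": [0, 0, 40]},
  ],
)

```text
clock: 23.25
position: [0.5653, -0.1926, 0.2165]
tool_rot: [2.109, 2.327, -0.001]
force: [-0.4, -3.0, 2.1]
grip_width: 0.0139
```

>>> jog_arm(
  motion=[
    {"offset": [0, 0, 0.04], "rot": [0, 0, 5]},
    {"offset": [0, 0, 0.08], "rot": [0, 0, 10]},
    {"offset": [0, 0, 0.125], "rot": [0, 0, 15]},
    {"offset": [0, 0, 0.165], "rot": [0, 0, 20]},
    {"offset": [0, 0, 0.21], "rot": [0, 0, 25]},
    {"offset": [0, 0, 0.25], "rot": [0, 0, 30]},
    {"offset": [0, 0, 0.29], "rot": [0, 0, 35]},
    {"offset": [0, 0, 0.32], "rot": [0, 0, 38.5]},
    {"offset": [0, 0, 0.335], "rot": [0, 0, 40.2]},
    {"offset": [0, 0, 0.335], "rot": [0, 0, 40.2]},
  ],
)

```text
clock: 24.25
position: [0.5657, -0.1928, 0.2066]
tool_rot: [2.778, 1.463, 0.001]
force: [1.1, -4.6, 2.2]
grip_width: 0.014
```

```bash
python3 go.py .5645 -.193 .205 -34.5;python3 - <<'E'
from bench import manip
print(manip.get_obs()["moment"])
E
```

```text
t 24.25 p [ 0.5657 -0.1928  0.2066] y-ang -34.44 z [ 0.0015 -0.0013 -1.    ] F [ 1.1 -4.6  2.2] w 0.014 q [ 0.42  0.58 -0.22  1.69  0.15  0.89 -0.46]
[-0.028 -0.032  0.055] [0.11 0.01 0.06]
[-1.20696374 -0.08616907  0.06476221]
```

>>> jog_arm(
  motion=[
    {"offset": [0, 0, 0.01], "rot": [0, 0, 1]},
    {"offset": [0, 0, 0.02], "rot": [0, 0, 2]},
    {"offset": [0, 0, 0.02], "rot": [0, 0, 2]},
  ],
)

```text
clock: 24.55
position: [0.5658, -0.1928, 0.2066]
tool_rot: [2.803, 1.414, 0.001]
force: [-0.8, -5.1, 5.7]
grip_width: 0.0143
```

>>> jog_arm(
  motion=[
    {"offset": [0, 0, 0], "rot": [0, 0, 0]},
    {"offset": [0, 0, 0], "rot": [0, 0, 0]},
    {"offset": [0, 0, 0], "rot": [0, 0, 0]},
    {"offset": [0, 0, 0], "rot": [0, 0, 0]},
    {"offset": [0, 0, 0], "rot": [0, 0, 0]},
    {"offset": [0, 0, -0.3], "rot": [0, 0, 0]},
    {"offset": [0, 0, -0.8], "rot": [0, 0, 0]},
    {"offset": [0, 0, -1.5], "rot": [0, 0, 0]},
    {"offset": [0, 0, -2.3], "rot": [0, 0, 0]},
    {"offset": [0, 0, -3], "rot": [0, 0, 0]},
  ],
  hand=0,
)

```text
clock: 25.55
position: [0.5653, -0.192, 0.2976]
tool_rot: [2.805, 1.414, 0.002]
force: [0.6, -0.6, -0.1]
grip_width: 0.047
```

>>> jog_arm(
  motion=[
    {"offset": [-0.8, 0, 0], "rot": [0, 0, 0]},
    {"offset": [-2, 0, 0], "rot": [0, 0, 0]},
    {"offset": [-3.2, 0, 0], "rot": [0, 0, 0]},
    {"offset": [-4.4, 0, 0], "rot": [0, 0, 0]},
    {"offset": [-5.6, 0, 0], "rot": [0, 0, 0]},
    {"offset": [-6.8, 0, 0], "rot": [0, 0, 0]},
    {"offset": [-7.6, 0, 0], "rot": [0, 0, 0]},
    {"offset": [-8, 0, 0], "rot": [0, 0, 0]},
    {"offset": [-8, 0, 0], "rot": [0, 0, 0]},
  ],
)

```text
clock: 26.45
position: [0.4215, -0.3863, 0.2961]
tool_rot: [2.807, 1.41, -0.0]
force: [0.1, -0.2, 0.5]
grip_width: 0.0471
```

```bash
python3 go.py; python3 brass.py | grep -v "0.8\|0.9"; python3 - <<'E'
from bench import manip
import cv2,numpy as np,pickle
S=manip.camera("side");T=manip.camera("top");pickle.dump({"side":S,"top":T},open("c3.pkl","wb"))
a=S["img"][85:205,300:420];b=T["img"][115:235,370:490]
cv2.imwrite("pics/p11.png",cv2.resize(np.hstack([a,b])[:,:,::-1],None,fx=3.3,fy=3.3,interpolation=cv2.INTER_CUBIC))
E
```

```text
t 26.45 p [ 0.4215 -0.3863  0.2961] y-ang -36.66 z [ 1.e-04 -6.e-04 -1.e+00] F [ 0.1 -0.2  0.5] w 0.0471 q [ 0.82  0.45 -0.19  1.65  0.09  1.05 -0.04]
side [364, 162, 5, 6, 24] [365.6 164.2] [ 0.5696 -0.2012  0.012 ]
```

View pics/p11.png

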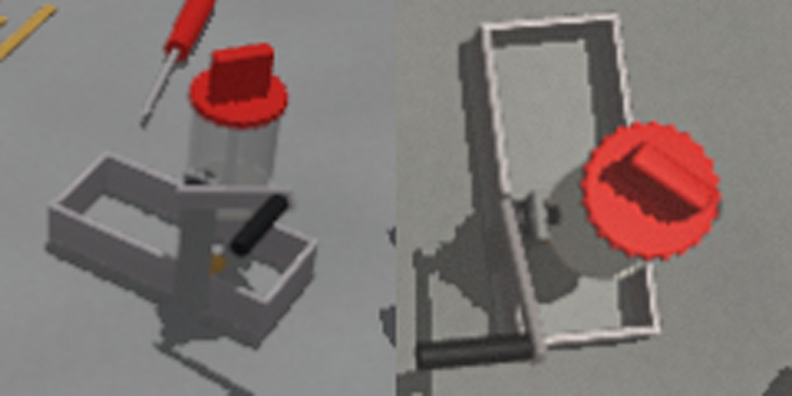

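```bash
python3 - <<'E'
import pickle,cv2,numpy as np
from h import *
c0=pickle.load(open("c0.pkl","rb"));c3=pickle.load(open("c3.pkl","rb"))
for n,(x0,y0,x1,y1) in[("top",(420,145,475,200)),("side",(350,92,395,130))]:
    for c in(c0,c3):
        i=cv2.cvtColor(c[n]["img"],cv2.COLOR_RGB2HSV)
        m=((i[...,1]>150)&((i[...,0]<8)|(i[...,0]>172))).astype(np.uint8)
        k=np.zeros_like(m);k[y0:y1,x0:x1]=1;m&=k
        mo=cv2.moments(m,True);b=m&(i[...,2]<125).astype(np.uint8);mb=cv2.moments(b,True)
        print(n,"red",mo["m10"]/mo["m00"],mo["m01"]/mo["m00"],"dark axis deg",np.degrees(.5*np.arctan2(2*mb["mu11"],mb["mu20"]-mb["mu02"])))
    # new brassy pixels anywhere
    f=lambda a:a[n]["img"].astype(int)[...,0]-a[n]["img"].astype(int)[...,2]
    m=((f(c3)-f(c0))>9).astype(np.uint8)
    g=c3[n]["img"].astype(int);m&=((g[...,0]-g[...,1])<60).astype(np.uint8)
    N,l,st,ce=cv2.connectedComponentsWithStats(m)
    for j in range(1,N):
        if st[j,4]>4:print("  new",st[j].tolist(),g[int(ce[j][1]),int(ce[j][0])],plane(c3[n],ce[j],.012).round(3))
T=c3["top"]["img"].astype(int);S=c3["side"]["img"].astype(int)
print((S[...,0]-S[...,2])[158:170,358:374]);print((T[...,0]-T[...,2])[180:194,408:430])
E
```

```text
top red 446.60045317220545 172.40483383685802 dark axis deg 30.502733983295588
top red 446.58472012102874 172.30786686838124 dark axis deg 30.44799611712056
  new [625, 279, 14, 10, 56] [97 78 49] [ 0.378 -0.625  0.012]
  new [567, 380, 73, 20, 651] [91 58 40] [ 0.163 -0.57   0.012]
side red 370.5331179321486 109.68012924071083 dark axis deg 29.487531693254805
side red 370.4495114006515 109.57328990228012 dark axis deg 25.868462501462872
  new [629, 19, 8, 12, 12] [100  25  21] [ 0.21  -1.662  0.012]
  new [626, 32, 3, 5, 5] [79 16 14] [ 0.21  -1.537  0.012]
  new [614, 71, 19, 8, 23] [36 46 37] [ 0.149 -1.166  0.012]
  new [620, 89, 6, 7, 11] [77 19 17] [ 0.124 -1.046  0.012]
  new [614, 90, 4, 4, 9] [78 17 17] [ 0.144 -1.032  0.012]
  new [558, 143, 40, 91, 2606] [99 59 38] [ 0.109 -0.469  0.012]
  new [631, 144, 9, 47, 125] [81 75 66] [ 0.013 -0.719  0.012]
  new [363, 161, 6, 8, 35] [101  78  37] [ 0.57  -0.2    0.012]
  new [602, 197, 25, 33, 401] [81 75 66] [ 0.005 -0.451  0.012]
  new [629, 212, 6, 7, 24] [161 151 134] [-0.025 -0.479  0.012]
  new [600, 235, 2, 4, 7] [49 49 50
[... 1497 characters left out ...]
5   7   4   6   7   5   8   8
    4   6   8   5]
 [  2   4   3   6   5   2   5  11  15   8   5   6   7   7   7   8   7   7
    8   7   8   7]
 [  5   6   5   4   3   5   9  28  22   8   8   7   9   9   8   5  10  10
    8   8   9   6]
 [  5   3   3   2   3   4   7  13  13   9   9   9   6   8   8   9   7   6
    6   5   7   9]
 [ 11   3   1   4   3   1   2   4   6   5  10   9   7   7   8  10   8   6
    7   8   6   7]
 [  8   5   2   4   3   4   6   4   4   6   7   9   5   6   8   8  10  10
    6   8   6   7]
 [  9   5   4   3   4   5   3   5   3   4   7   8  10   8   9   7   7   9
    9   6   8   9]
 [  8   5   4   4   1   4   2   2   3   4   3   8   9   9   8   8   8   7
    8   7   8   7]]
```

The final state matches the first picture: the red centroids agree to 0.1 px and the top-view bar axis to 0.05°. In the side view the brass in the tray looks like two touching pieces. No new brass appears outside the tray or in the canister. I'm handing in.

```bash
python3 -c "
from bench import manip
print(manip.close_job())"
```

```text
the job is handed in; nothing more can be done
None
```

I carried out the whole job and handed it in at about 26.7 s of the 72 s allowed. The interface gives no verdict, and the second spacer's place in the tray is inferred, not clearly seen.

**What I did:**
- I unscrewed the red cap about 80° while following its rise.
- I tipped the canister by the lever pin to its far stop, about 2.29 rad by the pin's position, and held it there for about 1 s.
- I swung it back upright, screwed the cap back down, let go and moved the hand clear.

**Last checks:**
- **Cap and canister:** they match the first picture. The red outline's centre agrees to 0.1 px in both views, and the bar direction agrees to 0.05° from above. The side-view bar direction differed by 3.6°; that measurement is coarse, and the difference is well inside the 9.7° limit.
- **Spacers:** the two brass spots inside the canister at the start are gone, and there is no stray brass on the bench. One spacer is clearly visible in the tray. The second is mostly hidden by the stand's post and the canister, and I infer it lies touching the first from:
  - the extra brass edge in the side view;
  - a small spot in the top view;
  - a 6 mm mismatch when I treat them as one piece.
- **Forces:** the highest wrist force I read was about 25 N, as the canister met its tipping stop.

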